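Turn a base plate on the corner pin, seat it and cam it tight

TASK

The square base plate lies on the welding fixture with its slot towards the robot; it is too wide to grip, so push it along the fixture against the corner pin and keep pushing its near end, so that it swings a quarter turn clockwise (seen from above) round that pin and comes to lie flat against the corner pin and the side pin. Then slide it along those two pins, pressing it gently but firmly home so that the slot takes the slot pin and its bottom bears on it, and after that swing the cam lever counter-clockwise until the cam bites and by itself holds the plate tight against the corner and side pins. Keep the plate flat, never push or clamp hard (no more than about 3 kg by hand, 6 kg under the cam), and leave the magnet, tape measure and centre punch alone.

Things in the scene. Friction and masses are not known exactly. Their poses are not given: they have to be found in the camera images.
- fixture: Grey drilled fixture plate, 220 (x) x 300 (y) x 12 mm thick, fixed to the bench; origin under its centre, z up; its top is 12 mm above the origin. Its y axis points to the robot's left when its yaw is 0. Offsets of the parts on it are given in this frame. A tall open tray stands on the bench to its right.
- corner_pin: Fixed steel locating pin, 20 mm diameter, 30 mm tall, about which the plate is turned; origin at the centre of its foot on the fixture's top, axes as the fixture's. The plate starts on its -y side.
- side_pin: Fixed steel pin, 20 mm diameter, 24 mm tall, 80 mm from the corner pin in +y; corner pin and side pin touch the same edge of the seated plate. Origin at the centre of its foot.
- slot_pin: Thinner fixed steel pin, 12 mm diameter, 20 mm tall, at x -60, y +80 mm from the corner pin: it fits the plate's slot. Origin at the centre of its foot.
- home (a point): Point on the fixture's top where the base plate's origin lies when it is seated: x -60, y +38 mm from the corner pin. The plate's -x axis (slot) then points to the fixture's +y.
- base_plate: Loose dark steel plate, 100 x 100 x 12 mm, about 0.75 kg, four bolt holes, and in the middle of its -x edge an open slot 16 mm wide, 14 mm deep; origin at the centre of its underside, z up. It starts with its axes within 9 degrees of the fixture's, its +y edge 12 to 48 mm short of the corner pin, which will meet that edge some 15 to 50 mm from its far (+x) end.
- slot (a point): Middle of the slot's mouth on the plate's top face, 50 mm from the plate's centre.
- cam_clamp: Foot of the cam clamp, a dark strip 55 x 34 x 3 mm; origin on the fixture's top under the cam's pivot, 126.5 to 130.5 mm from the corner pin in -x (it differs) and 66 mm in +y. The cam is a roller of 18 mm radius (its outer ring turns freely), 4 to 16 mm above the fixture's top, set 5 mm off the pivot, its centre at (lever angle - 150 degrees) from the fixture's +x.
- cam_lever (a joint): Angle of the cam lever, 0 to 2.3 rad, growing counter-clockwise seen from above; near 0 the cam is open. The lever points to (angle + 120 degrees) from the fixture's +x. The pivot is stiff (0.25 N m, some 3.5 N at the grip) and stays where it is left; the cam meets the seated plate somewhere between 0.7 and 1.7 rad, and 0.1 to 0.4 rad more, with rising resistance, makes it bite.
- lever_grip (a point): Middle of the red grip of the cam lever, 75 mm from the pivot; the grip is 42 mm long, 14 mm wide and 13 mm tall, its middle 22.5 mm above the fixture's top.
- magnet_arrow: Red welding magnet, 59 x 84 x 17 mm, on the bench behind the fixture; origin under its centre. Leave alone.
- tape_measure: Yellow tape measure, 36 x 76 x 64 mm, on the bench behind the fixture; origin under its centre. Leave alone.
- centre_punch: Centre punch, 12 x 110 mm, lying on the bench in front of the fixture; origin under its centre. Leave alone.
Mind the look-alikes: they are no part of the job. There is more than one size of the base_plate; the job needs the larger.

How it is judged:
By the outcome, as a careful person would: the job done as asked, in the order asked, and still so for the second after the job is handed in, with the robot touching nothing.
It also fails if it takes over 67 s, if anything falls off the work surface, if the arm or the gripper's body presses on something with over 40 N, if the wrist force passes 120 N, or if a joint passes its speed limit or range.

ROBOT

A 7-joint arm with a two-finger parallel gripper is mounted at the origin on a cart in front of the work surface, level with it; the furniture and walls round the work are solid. World frame = base frame: x ahead of the robot, y to its left, z up, the work surface at z = 0. Lengths are in m, angles in rad, forces in N, time in s.
With the tool pointing down it reaches from about 0.425 to 1.025 m from the base axis. Payload 9.4 kg.
Tool frame: the origin (TCP) lies at the very end of the fingers, on their centre line; the grasp point (between the pads) lies behind it (ctrl.pinch_z is the z of the grasp point in the tool frame, in m); z points along the fingers, y is the line along which they close (so a half turn about z gives the same grasp; the last joint's range is limited). The gripper opens to 85 mm and grips with 20 to 120 N. Pads are 22 mm wide; open, the fingers measure 114 mm over their backs; the gripper's body (76 mm by 85 mm) begins 54 mm behind the grasp point. The pads swing forward as they close: fully open they stand 13 mm farther back than shut.
Start: joints at [-0.077, 0.599, -0.003, 1.599, 0.002, 0.943, -0.08], TCP at [0.725, -0, 0.231] pointing down, gripper open.
Joint ranges: [-2.57, 2.57], [-0.35, 1.97], [-1.29, 1.29], [0.11, 2.56], [-1.05, 4.19], [0.11, 1.86], [-2.63, 2.63]. Speed limits (rad/s): [2.22, 2.22, 3.01, 3.01, 3.14, 3.14, 3.14].

INTERFACE

Orientations are given as a 3x3 rotation matrix whose columns are the frame's x, y, z axes.
In Python, from cell import ctrl gives the robot as it stands. Calls block until the motion is done:
- ctrl.move_pose(position, orientation): joint-space move of the TCP to a pose.
- ctrl.servo_line(position, attitude=None, speed=0.15, stop_force=None): straight line of the TCP; attitude=None keeps the orientation; speed is the mean speed in m/s. With stop_force (N) it stops when the force on the tool has changed by that much, and returns True; else False.
- ctrl.goto_joints(angles): joint-space move.
- ctrl.grip(opening, grasp_force=None): opening from 0.0 (shut) to 1.0 (fully open); grasp_force is the grip in N (None keeps the last); returns when the fingers have stopped.
- ctrl.dwell(seconds).
- ctrl.inverse_kinematics(position, orientation): joint angles nearest the present ones, or None.
- ctrl.grab_frame(name): name is "scene" or "side" or "wrist"; returns a dict with "frame" (400x640x3 uint8, red, green, blue), "z_map" (400x640 float32, m along the optical axis (not along the pixel's ray), 0 where there is no reading), "fx", "fy", "cx", "cy" (pixels), "R" (3x3) and "t" (3): a world point X has camera coordinates R X + t. Camera axes: x right, y down, z forward; pixel columns grow to the right and rows downward; lengths in m; the calibration is good to about 2 mm. A picture is of the moment at which its call begins.
A pose or a line that the arm cannot do raises ctrl.PlanningError and nothing moves.
- ctrl.close_job(): hands the job in; it is judged then, once.
Readings, each from a call of its own:
- ctrl.read_time_s(): time.
- ctrl.read_joint_pos(): joint angles.
- ctrl.read_joint_velocities(): joint speeds.
- ctrl.read_joint_torque(): joint torques, N m.
- ctrl.read_ee_pos(): TCP position.
- ctrl.read_tcp_rot(): TCP orientation.
- ctrl.read_ft_force(): force on the tool from outside, world axes, zero at the start.
- ctrl.read_ft_torque(): the same for the moment, N m.
- ctrl.read_grip_width(): opening from 0.0 (shut) to 1.0 (fully open).
- ctrl.read_grip_force(): force on a finger pad.
Only numpy, scipy, OpenCV 4.12 (cv2) and the standard library are available. Lean on these libraries where they do the work, as an engineer would, in place of code of your own. Each camera call takes 0.05 s, during which the arm holds its last target. There are 200 camera calls.

## Working session

There is one attempt and no reset: what is moved stays moved. The work goes in short steps, each a Python script; the robot and the scene stay as the last script left them, time stands still between calls to the robot, and variables do not carry over. Pictures are saved under pics/ and viewed, at most 10 in all, crops included, and the job is handed in when it is done.

```bash
ls; mkdir -p pics
python3 - <<'E'
from cell import ctrl
import cv2,numpy as np
for n in ["scene","side"]:
    f=ctrl.grab_frame(n); cv2.imwrite(f"pics/{n}0.png",f["frame"][:,:,::-1]); np.savez(f"{n}0.npz",**f)
    print(n,f["fx"],f["cx"],f["cy"],(-f["R"].T@f["t"]).round(3),f["R"].round(3).tolist())
print(ctrl.read_time_s(),ctrl.pinch_z)
E
```

```text
pics
scene 455.87493581426673 318.45383356900135 198.18516032328571 [-0.077 -0.597  0.491] [[0.569, -0.822, -0.017], [-0.377, -0.242, -0.894], [0.731, 0.515, -0.448]]
side 480.677636897117 317.8115820287413 191.7791368351088 [0.206 0.612 0.8  ] [[-0.874, -0.486, -0.008], [-0.319, 0.587, -0.744], [0.366, -0.647, -0.669]]
0.1 -0.0187
```

View pics/scene0.png

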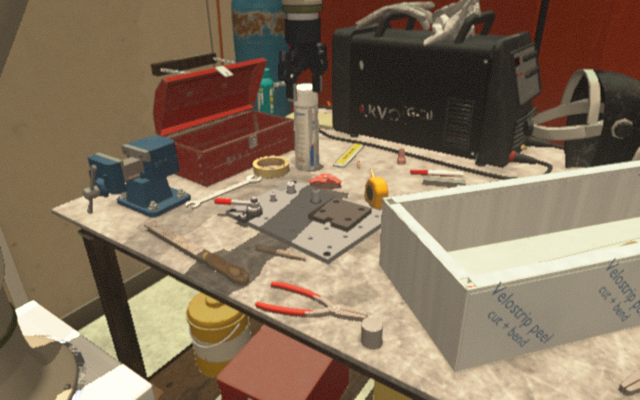

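View pics/side0.png

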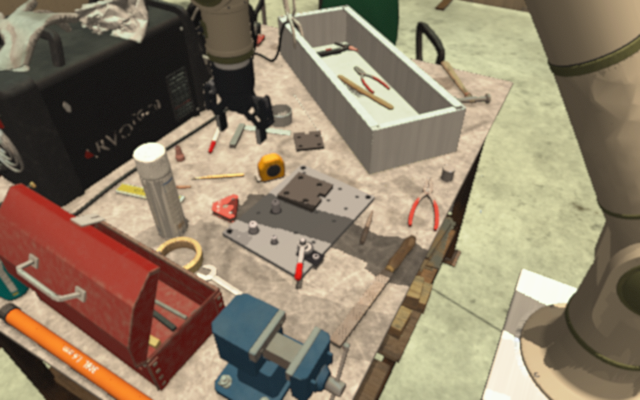

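The side view shows the fixture at about (300,222), the dark plate at (305,190), the corner pin at (277,205), the side pin at (253,228), the slot pin at (275,240), and the lever with its red grip at (300,268). I'll get rough positions next, then a wrist view.

```bash
cat > h.py <<'E'
import numpy as np,cv2
def ray(f,u,v,z):
    R,t=f["R"],f["t"]; c=-R.T@t
    d=R.T@np.array([(u-f["cx"])/f["fx"],(v-f["cy"])/f["fy"],1.]); return c+d*(z-c[2])/d[2]
def proj(f,X):
    p=f["R"]@np.asarray(X,float)+f["t"]; return np.array([f["cx"]+f["fx"]*p[0]/p[2],f["cy"]+f["fy"]*p[1]/p[2]])
E
python3 - <<'E'
from h import *
from cell import ctrl
f=np.load("side0.npz")
for n,u,v in [("c1",302,166),("c2",373,197),("c3",300,277),("c4",224,234),("plate",305,190),("corner",277,212),("side",253,234),("slot",275,243)]:
    print(n,ray(f,u,v,.012 if n!="plate" else .024).round(3))
w=ctrl.grab_frame("wrist"); np.savez("w0.npz",**w); cv2.imwrite("pics/w0.png",w["frame"][:,:,::-1])
print((-w["R"].T@w["t"]).round(3),w["R"].round(3).tolist(),w["fx"],ctrl.read_tcp_rot().round(2).tolist())
E
```

```text
c1 [ 0.722 -0.219  0.012]
c2 [ 0.511 -0.198  0.012]
c3 [0.543 0.095 0.012]
c4 [0.753 0.073 0.012]
plate [ 0.661 -0.13   0.024]
corner [ 0.687 -0.043  0.012]
side [0.696 0.042 0.012]
slot [0.638 0.041 0.012]
[0.724 0.076 0.374] [[1.0, 0.001, -0.002], [0.002, -0.954, 0.299], [-0.001, -0.299, -0.954]] 282.13813862923746 [[-0.0, 1.0, -0.0], [1.0, 0.0, -0.0], [-0.0, -0.0, -1.0]]
```

View pics/w0.png

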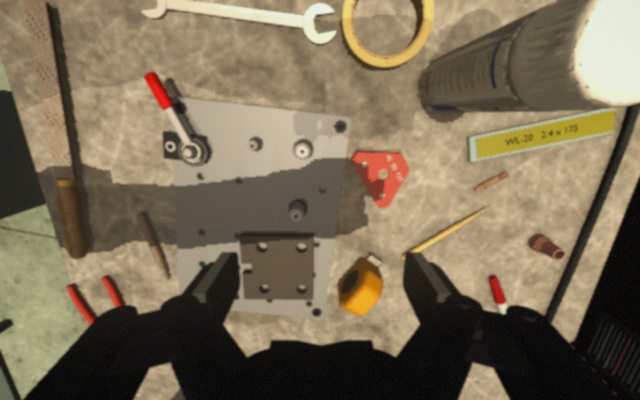

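The wrist view shows everything from above: fixture corners at (188,97) and (347,117), corner pin (297,210), side pin (303,149), slot pin (256,144), cam pivot (192,150), red grip (158,90), and plate corners from (243,234) to (314,298). I'll enlarge it for finer measuring.

Run:
```python
from h import *
f=np.load("w0.npz"); im=f["frame"][70:325,140:360,::-1]
im=cv2.resize(im,None,fx=2.35,fy=2.35,interpolation=cv2.INTER_CUBIC)
im=(255*(im/255.)**.6).astype(np.uint8)
cv2.imwrite("pics/w0c.png",im)
z=f["z_map"]
# height map
R,t=f["R"],f["t"]; v,u=np.mgrid[:400,:640]
P=np.stack([(u-f["cx"])/f["fx"]*z,(v-f["cy"])/f["fy"]*z,z],-1); W=(P-t)@R
np.save("W0.npy",W)
m=(W[...,0]>.5)&(W[...,0]<.78)&(W[...,1]>-.23)&(W[...,1]<.13)&(z>0)
for lo,hi in [(.0275,.06),(.02,.027)]:
    k=(m&(W[...,2]>lo)&(W[...,2]<hi)).astype(np.uint8)
    n,l,s,c=cv2.connectedComponentsWithStats(k)
    for i in range(1,n):
        if s[i,4]>15: print(lo,s[i],c[i].round(1),np.median(W[l==i],0).round(4), np.percentile(W[l==i][:,2],90).round(4))
```

```text
0.0275 [ 145   72   63   94 1535] [177.7 124.1] [0.5583 0.0582 0.0398] 0.0443
0.0275 [249 140  10  10  78] [253.2 144.7] [0.6426 0.0394 0.0315] 0.033
0.0275 [295 143  16  17 217] [302.5 150.7] [0.7014 0.033  0.0361] 0.0374
0.0275 [289 205  16  18 226] [296.6 213.6] [ 0.6931 -0.0442  0.0418] 0.0434
0.0275 [338 268  27  47 539] [351.2 289.7] [ 0.7644 -0.1496  0.0478] 0.0587
0.02 [195 137  15  27  60] [205.3 148.6] [0.5828 0.0348 0.0238] 0.0265
0.02 [166 141  11  11  91] [170.9 146.3] [0.5389 0.0368 0.0222] 0.0232
0.02 [291 203  14   6  22] [298.6 205.1] [ 0.6953 -0.0382  0.024 ] 0.0265
0.02 [ 240  235   74   65 4312] [277.8 266.7] [ 0.6638 -0.1286  0.0249] 0.0258
0.02 [338 265  24  27  78] [349.6 277.4] [ 0.7649 -0.1462  0.0237] 0.0261
```

View pics/w0c.png

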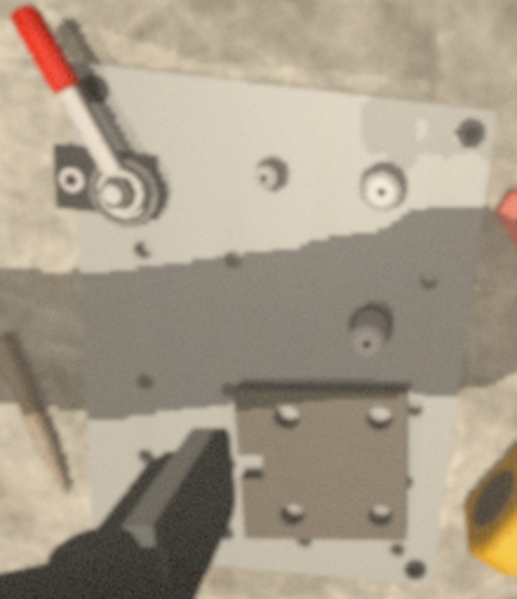

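Crop pixels: corner pin top (367,344), side pin top (381,187), slot pin top (266,176), pivot (117,194). The plate's corners run from (237,390) to (408,538), with the slot at (252,466) on its near side. Next I fit the frames and check clearance to the tray.

Run:
```python
from h import *
f=np.load("w0.npz"); W=np.load("W0.npy")
full=lambda u,v:(140+u/2.35,70+v/2.35)
P={n:ray(f,*full(u,v),z)[:2] for n,u,v,z in [("C",367,344,.042),("S",381,187,.036),("T",266,176,.032),("piv",117,192,.045)]}
d=P["S"]-P["C"]; print({k:v.round(4) for k,v in P.items()},"CS",np.linalg.norm(d),"yaw",np.degrees(np.arctan2(-d[0],d[1])),"ST",np.linalg.norm(P["T"]-P["S"]),np.degrees(np.arctan2(*(P["S"]-P["T"])[::-1])))
yaw=np.arctan2(-d[0],d[1]); Rf=np.array([[np.cos(yaw),-np.sin(yaw)],[np.sin(yaw),np.cos(yaw)]])
F=lambda p:(np.asarray(p)-P["C"])@Rf
print({k:(1000*F(v)).round(1) for k,v in P.items()})
m=(abs(W[...,2]-.0247)<.004)&(abs(W[...,0]-.664)<.07)&(abs(W[...,1]+.129)<.068)
n,l,s,c=cv2.connectedComponentsWithStats(m.astype(np.uint8)); i=1+np.argmax(s[1:,4])
cs,_=cv2.findContours((l==i).astype(np.uint8),0,2); ct=max(cs,key=len)[:,0]
pts=np.array([ray(f,u,v,.024)[:2] for u,v in ct]); fp=1000*F(pts)
r=cv2.minAreaRect(fp.astype(np.float32)); print("plate in F",r, cv2.boxPoints(r).round(1).tolist())
g=np.load("side0.npz"); z=g["z_map"]; v,u=np.mgrid[:400,:640]
Q=(np.stack([(u-g["cx"])/g["fx"]*z,(v-g["cy"])/g["fy"]*z,z],-1)-g["t"])@g["R"]
k=(z>0)&(Q[...,2]>.06)&(Q[...,2]<.3)&(Q[...,1]<-.2)&(Q[...,0]>.4)&(Q[...,0]<.75)&(u>270)&(v>90)
print("tray max y, top",np.percentile(Q[k][:,1],[50,99,100]),np.percentile(Q[k][:,2],[1,50,99]))
for x in (.45,.55,.65,.72):
    kk=k&(abs(Q[...,0]-x)<.03); print(x,kk.sum(), np.percentile(Q[kk][:,1],99) if kk.any() else 0)
```

```text
{'C': array([ 0.6927, -0.0478]), 'S': array([0.7013, 0.0345]), 'T': array([0.6427, 0.0395]), 'piv': array([0.5717, 0.033 ])} CS 0.08273249228164842 yaw -5.978692686820008 ST 0.05887731962660429 -4.832445412990238
{'C': array([0., 0.]), 'S': array([ 0. , 82.7]), 'T': array([-58.9,  81.6]), 'piv': array([-128.7,   67.7])}
plate in F ((-21.281108856201172, -87.04075622558594), (100.39956665039062, 102.37057495117188), 5.5657219886779785) [[-76.19999694824219, -41.0], [-66.30000305175781, -142.89999389648438], [33.599998474121094, -133.10000610351562], [23.700000762939453, -31.200000762939453]]
tray max y, top [-0.37934115 -0.28490353 -0.27839676] [0.06089259 0.10861848 0.14220615]
0.45 1214 -0.380746135172333
0.55 978 -0.2824253421738273
0.65 486 -0.3322481564745901
0.72 290 -0.38872142647295593
```

```bash
cat >> h.py <<'E'
C=np.array([.6925,-.0468]); YAW=np.radians(-5.6)
def rot(a): return np.array([[np.cos(a),-np.sin(a)],[np.sin(a),np.cos(a)]])
RF=rot(YAW)
def toF(p): return (np.asarray(p)[:2]-C)@RF
def fromF(p): return C+RF@np.asarray(p)
def tool(a):
    "tool down, its x axis at heading a (world)"
    x=np.array([np.cos(a),np.sin(a),0]); z=np.array([0,0,-1.]); return np.column_stack([x,np.cross(z,x),z])
def snap(ctrl,name):
    f=ctrl.grab_frame("wrist"); z=f["z_map"]; v,u=np.mgrid[:400,:640]
    W=(np.stack([(u-f["cx"])/f["fx"]*z,(v-f["cy"])/f["fy"]*z,z],-1)-f["t"])@f["R"]
    W[z<=0]=9; cv2.imwrite(f"pics/{name}.png",f["frame"][:,:,::-1]); np.savez(name+".npz",**f); return f,W
def plate(f,W):
    "rectangle of the plate's top in F (mm) from its height"
    F=(W[...,:2]-C)@RF
    m=(abs(W[...,2]-.0245)<.0035)&(F[...,0]<.06)&(F[...,0]>-.125)&(F[...,1]>-.19)&(F[...,1]<.1)
    m=cv2.morphologyEx(m.astype(np.uint8),cv2.MORPH_OPEN,np.ones((5,5)))
    n,l,s,c=cv2.connectedComponentsWithStats(m); i=1+np.argmax(s[1:,4])
    ct=max(cv2.findContours((l==i).astype(np.uint8),0,2)[0],key=len)[:,0]
    r=cv2.minAreaRect(np.array([1000*toF(ray(f,u,v,.024)) for u,v in ct],np.float32))
    return r,cv2.boxPoints(r).round(1).tolist()
E
python3 - <<'E'
from h import *
from cell import ctrl
a=np.radians(90)
ctrl.grip(0.0)
ctrl.move_pose([.657,-.214,.10],tool(a))
ctrl.servo_line([.657,-.214,.016],speed=.1)
f0=ctrl.read_ft_force()
hit=ctrl.servo_line([.657,-.17,.016],speed=.03,stop_force=1.5)
p=ctrl.read_ee_pos(); print(hit,p.round(4),(ctrl.read_ft_force()-f0).round(2),ctrl.read_time_s())
f,W=snap(ctrl,"w1"); print(plate(f,W))
E
```

```text
True [ 0.6569 -0.1923  0.0156] [ 1.21  0.99 -0.46] 3.7333
(((-21.76068878173828, -87.98983764648438), (100.5416030883789, 102.22935485839844), 4.856064796447754), [[-76.19999694824219, -41.29999923706055], [-67.5, -143.1999969482422], [32.70000076293945, -134.6999969482422], [24.0, -32.79999923706055]])
```

View pics/w1.png

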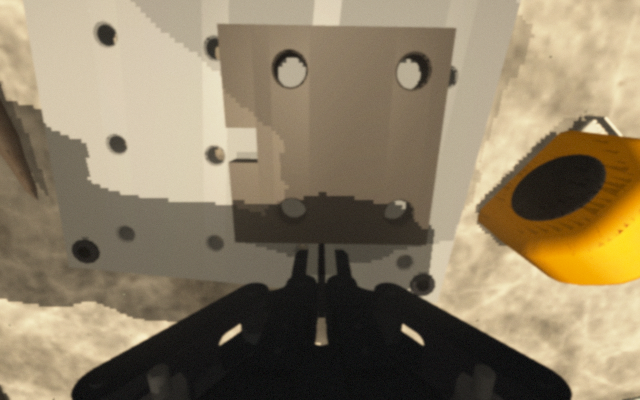

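The closed fingertips at about (320,250) are at the plate's near edge (row 243), and the plate fit agrees with the first one. Next I push straight for most of the gap.

Run:
```python
from h import *
from cell import ctrl
f0=ctrl.read_ft_force()
for y in (-.182,-.172,-.165):
    hit=ctrl.servo_line([.657,y,.016],speed=.04,stop_force=12)
    print(hit,ctrl.read_ee_pos().round(4),(ctrl.read_ft_force()-f0).round(2))
f,W=snap(ctrl,"w2"); print(plate(f,W),ctrl.read_time_s())
```

```text
False [ 0.6571 -0.1811  0.0159] [ 0.59  1.57 -0.14]
False [ 0.657  -0.1711  0.016 ] [ 0.6  0.9 -0.1]
False [ 0.6566 -0.166   0.016 ] [-0.72 -4.13  0.16]
(((-23.253799438476562, -61.77804183959961), (100.57270812988281, 102.8943862915039), 3.543189525604248), [[-76.5999984741211, -13.5], [-70.30000305175781, -116.19999694824219], [30.100000381469727, -110.0], [23.799999237060547, -7.300000190734863]]) 4.9917
```

```bash
cat >> h.py <<'E'
def pose(phi,s):
    "plate centre (F, mm) touching the corner pin at s mm from its +x end, yaw phi rel. F"
    ex=np.array([np.cos(phi),np.sin(phi)]); n=np.array([-ex[1],ex[0]])
    return -10*n-(50-s)*ex-50*n,ex,n
def pusher(phi,s,px,h):
    c,ex,n=pose(phi,s); return np.append(fromF((c+px*ex-(50+h)*n)/1000),.016),tool(YAW+phi+np.pi/2)
def sweep(ctrl,phis,phi0,s0,px,h,stop,speed=.05):
    for ph in phis:
        p,R=pusher(ph,s0+10*(phi0-ph),px,h)
        f0=ctrl.read_ft_force(); hit=ctrl.servo_line(p,R,speed=speed,stop_force=stop)
        print(round(np.degrees(ph)),hit,(ctrl.read_ft_force()).round(1),(1000*toF(ctrl.read_ee_pos())).round(1))
        if hit: break
E
python3 - <<'E'
from h import *
from cell import ctrl
phi0=np.radians(3.5); s0=23.7
c,ex,n=pose(phi0,s0); t=1000*toF(ctrl.read_ee_pos())-c
h=-(t@n)-50; print("centre",c,"px,h now",t@ex,h)
px=-17
p,R=pusher(phi0,s0,t@ex,h+6); ctrl.servo_line(p,speed=.08)
p,R=pusher(phi0,s0,px,h+6); ctrl.servo_line(p,R,speed=.08)
sweep(ctrl,np.radians([3.5,-4,-12,-20,-28,-36,-44]),phi0,s0,px,h,15)
f,W=snap(ctrl,"w3"); print(plate(f,W),ctrl.read_time_s())
E
```

```text
centre [-22.58803283 -61.4936645 ] px,h now -5.209808344420452 10.3962317014472
4 False [-1.7 -2.8  1.2] [ -35.7 -122.7]
-4 False [-0.5 -0.1  0.3] [ -50.4 -116.8]
-12 False [-1.4 -0.5 -0.1] [ -64.8 -109.1]
-20 False [-0.8 -1.   0.6] [-78.1 -99.5]
-28 False [-1.6 -0.1 -0.3] [-90.  -88.4]
-36 False [-0.9  0.2  0. ] [-100.3  -75.8]
-44 False [-1.  -0.8 -0.9] [-108.8  -62.1]
(((-43.463165283203125, -40.095176696777344), (105.70423889160156, 100.58639526367188), 45.575626373291016), [[-116.4000015258789, -42.599998474121094], [-44.5, -113.0], [29.399999618530273, -37.599998474121094], [-42.400001525878906, 32.900001525878906]]) 8.6917
```

View pics/w3.png

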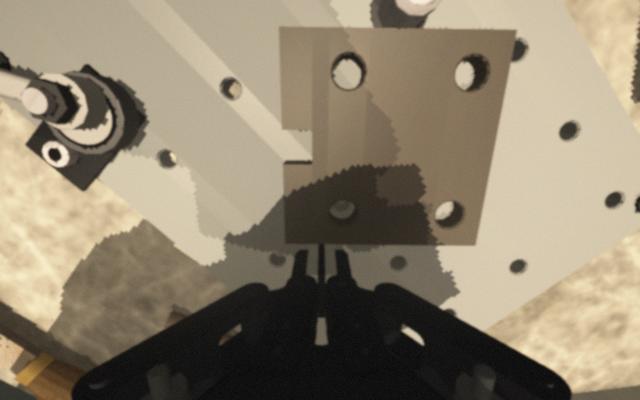

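The plate has swung about 45° and lies flat. The pin touches its far edge at about (395,28) and the fingers are at (322,245). It has slipped about 16 mm along the pin (s ≈ 48), so I re-plan the rest with that slip included.

Run:
```python
from h import *
from cell import ctrl
for d,s,px in [(-52,52,-33),(-60,56,-35),(-68,60,-37)]:
    p,R=pusher(np.radians(d),s,px,10.4); hit=ctrl.servo_line(p,R,speed=.05,stop_force=15)
    print(d,hit,ctrl.read_ft_force().round(1),(1000*toF(p)).round(1))
    if hit: break
f,W=snap(ctrl,"w4"); r,b=plate(f,W); print(r,b,ctrl.read_time_s())
```

```text
-52 False [-5.  -1.2  2.1] [-114.   -49.7]
-60 False [-5.7  0.5  3. ] [-118.8  -35.1]
-68 False [-5.4 -0.5  3. ] [-121.7  -20.1]
((-53.81428527832031, -24.462669372558594), (105.59935760498047, 100.56533813476562), 23.42654800415039) [[-122.30000305175781, 0.699999988079071], [-82.30000305175781, -91.5999984741211], [14.600000381469727, -49.599998474121094], [-25.399999618530273, 42.70000076293945]] 10.0833
```

View pics/w4.png

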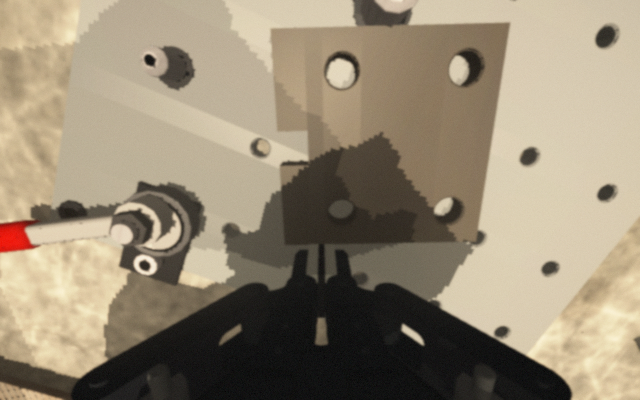

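The plate is at -67° and flat; the pin touches its far edge at about (385,25). The fingers at (322,245) are pushing near the slot end, with s ≈ 51 and almost no further slip. I'll finish the turn.

Run:
```python
from h import *
from cell import ctrl
for d,s,px in [(-75,53,-29),(-83,55,-30),(-90,57,-31)]:
    p,R=pusher(np.radians(d),s,px,10.4); hit=ctrl.servo_line(p,R,speed=.05,stop_force=15)
    print(d,hit,ctrl.read_ft_force().round(1),(1000*toF(p)).round(1))
    if hit: break
f,W=snap(ctrl,"w5"); r,b=plate(f,W); print(r,b,ctrl.read_time_s())
# pins seen from here: recheck frame
F=1000*toF(W.reshape(-1,3)).reshape(400,640,2) if False else 1000*((W[...,:2]-C)@RF)
for n,x,y,h in [("C",0,0,.042),("S",0,80,.036),("T",-60,80,.032)]:
    m=(np.hypot(F[...,0]-x,F[...,1]-y)<14)&(abs(W[...,2]-h)<.0015)
    print(n,m.sum(),((F[m].min(0)+F[m].max(0))/2).round(1),F[m].mean(0).round(1))
```

```text
-75 False [-5.7  0.5  2.6] [-123.   -6.]
-83 False [-5.5  1.   1.2] [-122.5   10.1]
-90 False [-4.   3.   0.8] [-120.4   24. ]
((-58.87662887573242, -5.973388671875), (105.68448638916016, 100.58822631835938), 0.7858380079269409) [[-112.4000015258789, 43.599998474121094], [-111.0, -57.0], [-5.300000190734863, -55.5], [-6.699999809265137, 45.0]] 11.475
C 303 [-8.5  0.1] [-7.9  0.1]
S 321 [-7.  79.5] [-6.5 79.1]
T 378 [-59.3  80.4] [-59.3  80. ]
```

View pics/w5.png

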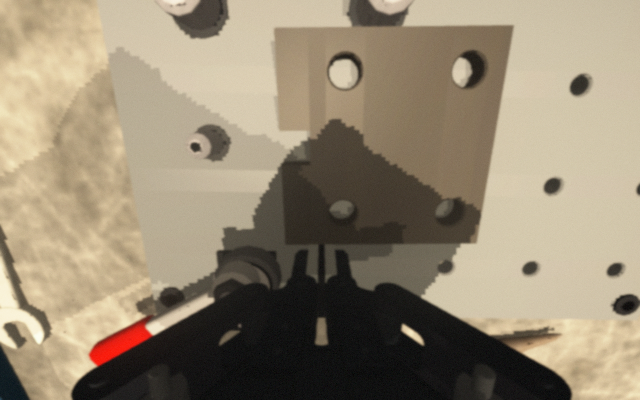

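The plate now lies a quarter turn round (yaw -89°, flat), with its edge on the corner pin. The slot at (297,147) faces the slot pin at (200,145), in line. I'll back off and push from the other end.

Run:
```python
from h import *
from cell import ctrl
a=YAW+np.pi/2
P=lambda x,y,z:np.append(fromF([x/1000,y/1000]),z)
p=ctrl.read_ee_pos(); q=1000*toF(p)
ctrl.servo_line(P(q[0]-5,q[1],.016),speed=.05)
ctrl.servo_line(P(q[0]-5,q[1],.09),speed=.2)
ctrl.move_pose(P(-60,-80,.09),tool(a))
ctrl.servo_line(P(-60,-80,.016),speed=.15)
for y in (-66,-52,-40):
    hit=ctrl.servo_line(P(-60,y,.016),speed=.05,stop_force=12); print(y,hit,ctrl.read_ft_force().round(1),(1000*toF(ctrl.read_ee_pos())).round(1))
f,W=snap(ctrl,"w6"); r,b=plate(f,W); print(r,b,ctrl.read_time_s())
```

```text
-66 False [ 0.8  1.  -0.2] [-59.8 -65.3]
-52 False [-1.  -1.1  1.3] [-60. -52.]
-40 False [-0.9 -1.3  1. ] [-60.2 -39.8]
((-58.452823638916016, 20.072509765625), (104.3790283203125, 101.84197235107422), 0.39156654477119446) [[-111.0, 70.5999984741211], [-110.30000305175781, -31.200000762939453], [-5.900000095367432, -30.5], [-6.599999904632568, 71.30000305175781]] 15.3083
```

View pics/w6.png

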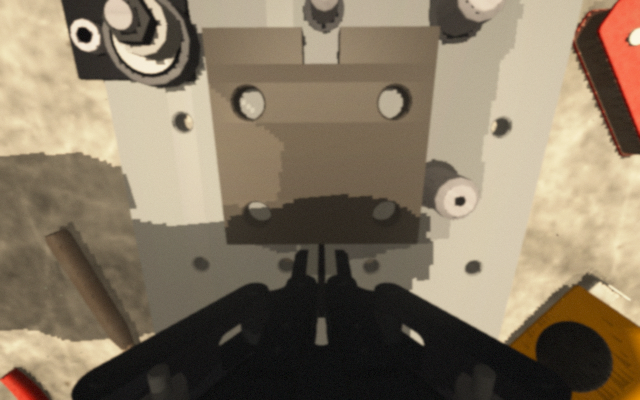

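The slot at (322,45) is in line with the slot pin at (323,10), and the plate's right edge runs along the corner pin at (445,190). I'll press home gently.

Run:
```python
from h import *
from cell import ctrl
P=lambda x,y,z:np.append(fromF([x/1000,y/1000]),z)
n=np.append(RF@[0,1],0)
for y,v in ((-28,.04),(-20,.015)):
    hit=ctrl.servo_line(P(-60,y,.016),speed=v,stop_force=12); F=ctrl.read_ft_force(); print(y,hit,F.round(1),round(F@n,1),(1000*toF(ctrl.read_ee_pos())).round(1))
    if hit: break
f,W=snap(ctrl,"w7"); r,b=plate(f,W); print(r,b,ctrl.read_time_s())
```

```text
-28 False [-1.3 -1.3  0.1] -1.4 [-60.2 -27.7]
-20 False [-1.2 -7.6 -0.9] -7.7 [-60.2 -21.4]
((-57.30336380004883, 38.309085845947266), (101.59352111816406, 106.4007339477539), 89.9984359741211) [[-110.5, -12.5], [-4.099999904632568, -12.5], [-4.099999904632568, 89.0999984741211], [-110.5, 89.0999984741211]] 16.4917
```

Run:
```python
from h import *
from cell import ctrl
P=lambda x,y,z:np.append(fromF([x/1000,y/1000]),z)
def rep(k):
    F=ctrl.read_ft_force(); print(k,(F[:2]@RF).round(1),(1000*toF(ctrl.read_ee_pos())).round(1),round(ctrl.read_time_s(),1))
a=YAW+np.pi/2
hit=ctrl.servo_line(P(-60,-16,.016),speed=.01,stop_force=8); rep(("home",hit))
ctrl.servo_line(P(-60,-35,.016),speed=.08); ctrl.servo_line(P(-60,-35,.09),speed=.2)
ctrl.move_pose(P(-128,22,.09),tool(YAW)); ctrl.servo_line(P(-128,22,.016),speed=.12); rep("down")
hit=ctrl.servo_line(P(-113,22,.016),speed=.015,stop_force=12); rep(("side",hit))
ctrl.servo_line(P(-128,22,.016),speed=.08); ctrl.servo_line(P(-128,22,.09),speed=.2)
ctrl.move_pose(P(-60,-35,.09),tool(a)); ctrl.servo_line(P(-60,-35,.016),speed=.12)
hit=ctrl.servo_line(P(-60,-15,.016),speed=.015,stop_force=14); rep(("home",hit))
f,W=snap(ctrl,"w8"); print(plate(f,W))
ctrl.servo_line(P(-60,-35,.016),speed=.08); ctrl.servo_line(P(-60,-35,.10),speed=.2); rep("up")
```

```text
('home', True) [ 0.6 -2.5] [-60.5 -21.6] 16.8
down [ 0.1 -0.4] [-127.7   21.6] 19.4
('side', True) [-0.5 -0.7] [-121.    22.2] 20.1
('home', True) [ 0.7 -1.2] [-60.4 -21.6] 23.8
(((-55.340904235839844, 37.97869110107422), (102.2894058227539, 109.93948364257812), 89.71617889404297), [[-110.5999984741211, -12.899999618530273], [-0.6000000238418579, -13.399999618530273], [-0.10000000149011612, 88.9000015258789], [-110.0999984741211, 89.4000015258789]])
up [0.6 0.2] [-60.1 -34.6] 24.7
```

Run:
```python
from h import *
f=np.load("w0.npz"); W=np.load("W0.npy"); im=f["frame"]
hsv=cv2.cvtColor(im,cv2.COLOR_RGB2HSV)
m=((hsv[...,0]<8)|(hsv[...,0]>172))&(hsv[...,1]>150)&(hsv[...,2]>80); m[:, 240:]=0; m[130:]=0
m&=(W[...,2]>.036)&(W[...,2]<.046)
F=1000*toF(W[m]) if False else 1000*((W[m][:,:2]-C)@RF)
r=cv2.minAreaRect(F.astype(np.float32)); print("grip",m.sum(),r,F.mean(0),np.median(W[m][:,2]))
for u,v in [(190,152),(189,150),(191,153)]: 
    print(W[v,u].round(4), (1000*toF(W[v,u])).round(1))
```

```text
grip 467 ((-162.9468536376953, 131.10494995117188), (13.53718376159668, 39.850650787353516), 30.61553955078125) [-161.74909299  131.19488818] 0.04088240242578083
[0.5744 0.0334 0.0504] [-125.3   68.2]
[0.5738 0.0357 0.0508] [-126.2   70.5]
[0.5757 0.0323 0.051 ] [-124.    67.3]
```

```bash
cat >> h.py <<'E'
PV=np.array([-126.5,66.]); OFF=17.4
def lev(th,off=OFF,z=.031,r=72):
    al=np.radians(120)+th; u=np.array([np.cos(al),np.sin(al)]); t=np.array([u[1],-u[0]])
    return np.append(fromF((PV+r*u+off*t)/1000),z),tool(YAW+al-np.pi/2),RF@t
def lstep(ctrl,th,speed=.05,stop=12):
    p,R,t=lev(th); hit=ctrl.servo_line(p,R,speed=speed,stop_force=stop)
    F=[]
    for _ in range(4): F.append(ctrl.read_ft_force()); ctrl.dwell(.03)
    F=np.mean(F,0); q=ctrl.read_ee_pos()
    print(round(th,3),hit,"tang",round(F[:2]@t,2),"rad",round(F[:2]@np.array([-t[1],t[0]]),2),"err mm",((q-p)*1000).round(1),round(ctrl.read_time_s(),1)); return hit,F[:2]@t
E
python3 - <<'E'
from h import *
from cell import ctrl
p,R,t=lev(0,32,.12); ctrl.move_pose(p,R)
p,R,t=lev(0,32); ctrl.servo_line(p,speed=.15)
for th in (0,.15,.3,.45,.55,.65,.7):
    if lstep(ctrl,th)[0]: break
E
```

```text
0 False tang 0.11 rad -0.06 err mm [0.  0.  0.1] 27.0
0.15 False tang 0.25 rad 0.36 err mm [ 0.1 -0.1 -0.1] 27.5
0.3 False tang -0.02 rad -0.63 err mm [ 0.  -0.1 -0. ] 28.0
0.45 False tang 0.14 rad -0.14 err mm [-0.1 -0.1 -0. ] 28.5
0.55 False tang 0.69 rad -0.67 err mm [ 0. -0. -0.] 28.9
0.65 False tang 0.54 rad -0.48 err mm [-0. -0. -0.] 29.4
0.7 False tang 1.88 rad -0.48 err mm [ 0.1  0.1 -0. ] 29.8
```

```bash
cat >> h.py <<'E'
def lever_seen(f,W):
    hsv=cv2.cvtColor(f["frame"],cv2.COLOR_RGB2HSV)
    F=1000*((W[...,:2]-C)@RF)
    m=((hsv[...,0]<8)|(hsv[...,0]>172))&(hsv[...,1]>130)&(hsv[...,2]>50)&(W[...,2]>.034)&(W[...,2]<.046)&(np.hypot(F[...,0]-PV[0],F[...,1]-PV[1])<110)
    c=F[m].mean(0); r=cv2.minAreaRect(F[m].astype(np.float32)); d=np.array(r[0])-PV
    return m.sum(),r,"theta",np.arctan2(d[1],d[0])%(2*np.pi)-np.radians(120)
E
python3 - <<'E'
from h import *
from cell import ctrl
f,W=snap(ctrl,"w9"); print(lever_seen(f,W)); print(plate(f,W))
for th in (.75,.8,.85): 
    if lstep(ctrl,th,.03)[0]: break
f,W=snap(ctrl,"w10"); print(lever_seen(f,W))
E
```

```text
(np.int64(50), ((-212.2174072265625, 100.80484008789062), (7.0638604164123535, 1.8128116130828857), 19.880672454833984), 'theta', np.float64(0.6614937037171562))
(((-61.34879684448242, 39.400814056396484), (102.88381958007812, 99.45205688476562), 89.58222961425781), [[-111.4000015258789, -11.699999809265137], [-12.0, -12.399999618530273], [-11.199999809265137, 90.5], [-110.69999694824219, 91.19999694824219]])
0.75 False tang 2.03 rad -1.42 err mm [ 0.1 -0.  -0. ] 30.2
0.8 False tang 1.73 rad -1.23 err mm [-0.  -0.1  0. ] 30.6
0.85 False tang 1.99 rad -1.34 err mm [-0.2 -0.1 -0. ] 31.0
(np.int64(40), ((-216.78057861328125, 87.06414031982422), (6.59884786605835, 1.6843231916427612), 36.2457275390625), 'theta', np.float64(0.8179795683967916))
```

Run:
```python
from h import *
from cell import ctrl
for th in np.arange(.9,1.4,.05): 
    hit,t=lstep(ctrl,th,.03,7)
    if hit or t>4.2: break
f,W=snap(ctrl,"w11"); print(lever_seen(f,W)); print(plate(f,W))
```

```text
0.9 False tang 2.07 rad -1.3 err mm [-0.1 -0.1 -0. ] 31.5
0.95 False tang 2.12 rad -0.87 err mm [-0.1 -0.  -0. ] 31.9
1.0 False tang 1.87 rad -1.11 err mm [-0.1 -0.1 -0. ] 32.3
1.05 False tang 1.58 rad -1.38 err mm [-0.1 -0.1 -0. ] 32.7
1.1 False tang 1.92 rad -1.66 err mm [-0.  -0.1 -0. ] 33.1
1.15 False tang 2.23 rad -1.3 err mm [ 0. -0.  0.] 33.5
1.2 False tang 2.28 rad -1.59 err mm [-0.1 -0.1  0. ] 34.0
1.25 False tang 2.49 rad -1.79 err mm [-0. -0.  0.] 34.4
1.3 False tang 2.57 rad -1.46 err mm [0. 0. 0.] 34.8
1.35 False tang 3.27 rad -2.28 err mm [0.1 0.1 0. ] 35.2
(np.int64(25), ((-198.782470703125, 48.5302848815918), (39.768943786621094, 3.775700330734253), 23.909334182739258), 'theta', np.float64(1.284336800943823))
(((-59.038124084472656, 60.90574645996094), (74.48165893554688, 110.35555267333984), 82.38286590576172), [[-118.69999694824219, 31.299999237060547], [-9.300000190734863, 16.700000762939453], [0.6000000238418579, 90.5], [-108.80000305175781, 105.0999984741211]])
```

Run:
```python
from h import *
from cell import ctrl
for th in (1.39,1.43): 
    hit,t=lstep(ctrl,th,.03,7)
    if hit or t>4.2: break
```

```text
1.39 False tang 4.16 rad -2.64 err mm [ 0.1  0.2 -0. ] 35.6
1.43 False tang 4.27 rad -2.86 err mm [ 0.   0.2 -0. ] 36.0
```

Run:
```python
from h import *
from cell import ctrl
th=1.46; hit,t=lstep(ctrl,th,.02,7)
p,R,_=lev(th,OFF+12); ctrl.servo_line(p,R,speed=.06)
p,R,_=lev(th,OFF+25,.20); ctrl.servo_line(p,R,speed=.2)
f,W=snap(ctrl,"w12"); print(lever_seen(f,W)); print(ctrl.read_ft_force().round(1),ctrl.read_time_s())
g=np.load("w0.npz")
# vantage for the check: start pose, nearer the cam
ctrl.move_pose([.60,-.06,.20],tool(YAW+np.pi/2))
f,W=snap(ctrl,"w13"); print(lever_seen(f,W)); print(plate(f,W),ctrl.read_time_s())
u,v=proj(f,np.append(fromF([-.07,.045]),.02)).astype(int); print(u,v)
x0,y0=max(u-130,0),max(v-95,0)
im=cv2.resize(f["frame"][y0:y0+190,x0:x0+260,::-1],None,fx=3,fy=3,interpolation=cv2.INTER_CUBIC)
cv2.imwrite("pics/w13c.png",(255*(im/255.)**.6).astype(np.uint8)); print(x0,y0)
```

```text
1.46 False tang 4.79 rad -3.18 err mm [0.  0.4 0. ] 36.4
(np.int64(396), ((-193.678466796875, 36.23811340332031), (39.416290283203125, 14.304171562194824), 25.1116943359375), 'theta', np.float64(1.4642377683190246))
[-0.1 -0.2  0.9] 37.7833
(np.int64(489), ((-193.0001983642578, 35.97124481201172), (38.872825622558594, 13.848777770996094), 25.023296356201172), 'theta', np.float64(1.471347087880519))
(((-58.42780685424805, 38.811683654785156), (100.2582015991211, 99.97499084472656), 89.12138366699219), [[-109.19999694824219, -10.5], [-9.199999809265137, -12.100000381469727], [-7.699999809265137, 88.19999694824219], [-107.5999984741211, 89.69999694824219]]) 38.5
341 121
211 26
```

View pics/w13c.png

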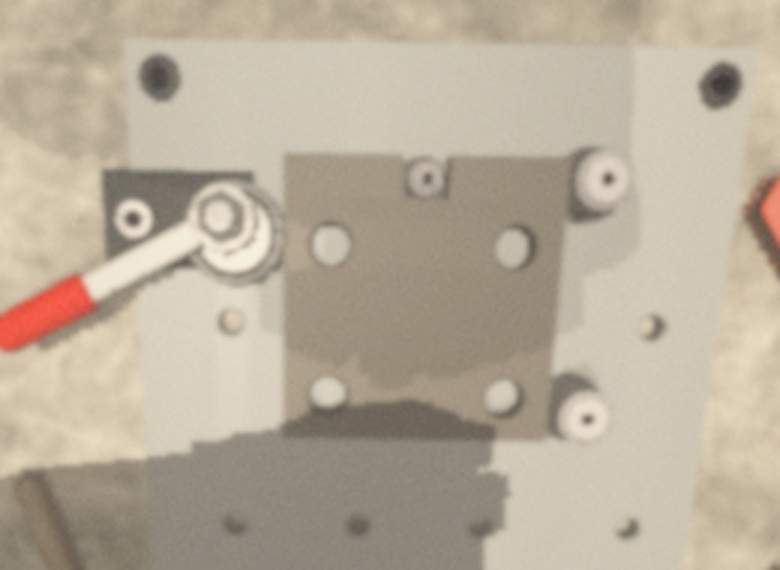

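The picture shows the plate flat against the corner pin (583,415) and the side pin (600,180). The slot pin (427,178) is at the bottom of the slot, and the cam touches the plate's left edge at (280,230). The lever stayed at 1.47 rad after release, so I hand in.

Run:
```python
from cell import ctrl
print(ctrl.close_job())
```

```text
the job is handed in; nothing more can be done
None
```

I handed the job in at about 38.5 s: the plate lies flat against the corner and side pins with the slot home on its pin, and the cam lever stayed at about 1.47 rad after release; I estimated its clamp force at 20–40 N from push readings and did not tug-test it.

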